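Pack the oval tiered lunch box for tomorrow

ROBOT

A 6-joint arm with a two-finger parallel gripper is mounted at the origin on a cart in front of the work surface, level with it; the furniture and walls round the work are solid. World frame = base frame: x ahead of the robot, y to its left, z up, the work surface at z = 0. Lengths are in mm, angles in rad, forces in N, time in s.
With the tool pointing down it reaches from about 300 to 1000 mm from the base axis. Payload 5.1 kg.
Tool frame: the origin (TCP) lies at the very end of the fingers, on their centre line; the grasp point (between the pads) lies 19 mm behind it (arm.grip_point_offset is the distance from the TCP to the grasp point, in mm); z points along the fingers, y is the direction in which the jaws open and shut (so a half turn about z gives the same grasp; the last joint's range is limited). The gripper opens to 95 mm and grips with 3 to 60 N. Pads are 20 mm wide; open, the fingers measure 119 mm over their backs; the gripper's body (75 mm by 180 mm) begins 59 mm behind the grasp point.
Start: joints at [-1.397, 0.124, 1.65, -0, 1.367, -0.083], TCP at [165.059, -628.681, 214.656] pointing down, gripper open.
Joint ranges: [-2.61, 2.61], [-1.02, 2.33], [0.03, 2.71], [-1.35, 4.49], [0.32, 2.68], [-2.91, 2.91]. Speed limits (rad/s): [2.57, 2.57, 3.14, 3.14, 3.14, 3.14].

INTERFACE

Orientations are given as a unit quaternion [x, y, z, w].
In Python, from rig import arm gives the robot as it stands. The module is installed in compiled form; this text tells all that it offers.
- The arm moves only by the shell command python3 -m handwheel 'ROWS' [OPENING]. ROWS is text: rows parted by semicolons, each of 6 numbers parted by spaces: the shift along the tool's x, y, z as a fraction of full scale, then the turn, a rotation vector about the tool's x, y, z as a fraction of full scale. In form: dx dy dz wx wy wz; .... A call has 1 to 10 rows; each row is the pose to reach, as a shift and turn from the pose commanded when the call began, along the tool's axes at that moment, turning the shorter way round; what a row does not reach only later rows make up. Full scale, the value 1, is 150 mm for a shift and pi rad for a turn. A row lasts 1/8 s, in which the tool goes at most 62.5 mm and 10.7 degrees, less where a joint would pass 70% of its speed; a pose out of reach is approached as far as the arm can. A call with a number of a shift or a turn outside -1 to 1 is refused whole. A call with a gripper value outside its range is refused whole. OPENING is the finger opening in mm, from 0 to 95.1, set as the call begins (- or left out, the last holds). The fingers move at their own pace and stop on an object; the grip force is fixed at half the most. Time passes only in rows, so rows that repeat a pose let the fingers close. It gives the time, the measured TCP pose, the force and the opening at its end, in the units of the state.
- arm.observe(): the state, without advancing time (a new reading comes with each control period).
- arm.read_camera(name): name is "scene" or "top" or "wrist"; returns (picture, depth): 384x512x3 uint8, red, green, blue; 384x512 float32, mm along the optical axis (not along the pixel's ray), 0 where there is no reading.
- arm.camera_params(name): a dict with "vertical_fov" (degrees; the focal length in pixels is half the picture's height over the tangent of half this angle, whatever the lens; pixels are square), "cx", "cy" (the principal point, pixels), "rvec" (rotation vector, rad) and "tvec" (3), from world to camera coordinates, as OpenCV has them. Camera axes: x right, y down, z forward; pixel columns grow to the right and rows downward; lengths in mm; the calibration is good to about 2 mm. A picture is of the moment at which its call begins: read the wrist's pose just before it. camera_params takes no time and is no camera call; for the wrist camera it gives the pose at the moment of the call.
- arm.hand_in(): hands the job in, once; it reports no verdict.
Trained networks look in the newest picture that a camera, given by its name, has taken for a name from the list of things; names that differ only in an ending like _2 or _b are one class to them, and where a whole thing is asked for, a point or a joint stands for the part that bears it (a point fixed in the world has none). Each returns a list of dicts, best first, with "conf" (0 to 1); they miss things now and then, are a little off and sometimes report something else, mostly with a low value. They report only what shows in the picture. A call takes as long as a camera call. They do not tell look-alikes from the thing itself.
- arm.regions_of(camera, target): "pixels" (384x512 bool, what is visible of it) and "point" ([row, column] in pixels, amid what is visible of it).
The state is a dict: "time_s": time; "joints": joint angles; "qvel": joint speeds; "joint_efforts": joint torques, N m; "tcp_pos": TCP position; "ee_rot": TCP orientation; "wrist_force": force on the tool from outside, world axes, zero at the start; "wrist_torque": the same for the moment, N m; "finger_gap": opening from 0.0 (shut) to 1.0 (fully open).
Only numpy, scipy, OpenCV 4.12 (cv2) and the standard library are available. Lean on these libraries where they do the work, as an engineer would, in place of code of your own. Each camera call takes 0.05 s, during which the arm holds its last target. There are 200 camera calls.

TASK

Put the oval lunch box together where its tall bottom box stands: first stand the little red-lidded sauce jar upright inside the bottom box, then fit the deeper oval tray into the box's rim, the shallower oval tray into the rim of the deeper one, and the oval wooden lid on top, each turned to match and seated fully home. Set every part down rather than dropping it, and leave the round tray and the round lid, which belong to another box, where they are.

Things in the scene. Friction and masses are not known exactly. Their poses are not given: they have to be found in the camera images.
- bottom_box: Bottom of the lunch box: plain steel, oval 150 x 96 mm, ends half-round, 68 mm tall, open, no divider; loose, about 0.4 kg. Wall 4, mouth 142 x 88, inner floor at 4 mm. Trays and lid have a tapered 9 mm foot that centres itself in the mouth below if within 4 mm and 0.1 rad; home: outlines flush, shoulder on the rim all round. Origin: centre of underside; x lengthwise, z up; same after half a turn.
- sauce_jar: Small round jar with a red screw lid, 58 mm in diameter, 50 mm tall, 0.09 kg, standing upright; grip it across its diameter. Origin: centre of its underside; z up.
- deep_tray: Deeper oval steel tray, oval 150 x 96 mm, ends half-round, 50 mm tall with foot, wall 4, 0.16 kg. One fixed wooden divider across its middle (along y), 10 mm thick, top 38 mm above underside, tray floor at 3 mm: grip its middle, closing along x, 55 mm free each side. Home in the bottom box: origin 59 mm above the box's. Origin: centre of underside; x lengthwise, z up; same after half a turn.
- shallow_tray: Shallower oval steel tray, oval 150 x 96 mm, ends half-round, 36 mm tall with foot, wall 4, 0.13 kg. One fixed wooden divider lengthwise (along x), 10 mm thick, top 24 mm above underside, tray floor at 3 mm: grip its middle, closing along y, 30 mm free each side. Home in the deep tray: origin 41 mm above that tray's. Origin: centre of underside; x lengthwise, z up; same after half a turn.
- oval_lid: Oval wooden lid, oval 150 x 96 mm, ends half-round, 0.12 kg: board from 9 to 17 mm above its underside, grey foot below. On it a wooden grip bar across its middle, 12 mm thick (x), 56 mm long (y), top 35 mm above underside; grip it closing along x. Home on the shallow tray: origin 27 mm above that tray's. Origin: centre of underside; x lengthwise, z up; same after half a turn.
- round_tray: Bystander: round steel tray of another box, 96 mm in diameter, 43 mm tall, with one wooden divider; loose, to be left alone. Origin: centre of its underside.
- round_lid: Bystander: round wooden lid of another box, 96 mm in diameter, 35 mm tall with its grip bar; loose, to be left alone. Origin: centre of its underside.
There are look-alikes about, which are no part of the job. Leave any pink look-alike of the sauce_jar alone.

How it is judged:
By the outcome, as a careful person would: the job done as asked, in the order asked, and still so for the second after the job is handed in, with the robot touching nothing.
It also fails if it takes over 115 s, if anything falls off the work surface, if the arm or the gripper's body presses on something with over 40 N, if the wrist force passes 120 N, or if a joint passes its speed limit or range.

## Working session

There is one attempt and no reset: what is moved stays moved. The work goes in short steps, Python scripts to look and compute and a shell command to move; the robot and the scene stay as the last step left them, time stands still between calls to the robot, and variables do not carry over. Pictures are saved under pics/ and viewed, about 12 in all and at most 16, crops included, and the job is handed in when it is done.

```bash
mkdir -p pics
cat > h.py <<'E'
import numpy as np, cv2
from rig import arm
from scipy.spatial.transform import Rotation as R
def cam(n):
    p=arm.camera_params(n); img,d=arm.read_camera(n); return img,d,p
def f(p): return 192/np.tan(np.radians(p['vertical_fov'])/2)
def world(rows,cols,d,p):
    z=d[rows,cols]; F=f(p)
    c=np.stack([(cols-p['cx'])/F*z,(rows-p['cy'])/F*z,z],1)
    M=R.from_rotvec(np.ravel(p['rvec'])).as_matrix()
    return (c-np.ravel(p['tvec']))@M
def save(n,img): cv2.imwrite('pics/'+n,img[:,:,::-1])
E
python3 - <<'E'
from h import *
print(arm.observe())
for n in ['scene','top']:
    img,d,p=cam(n); save(n+'0.png',img); print(n,p)
    if n=='top' or 1:
        for t in ['bottom_box','sauce_jar','deep_tray','shallow_tray','oval_lid','round_tray','round_lid']:
            for r in arm.regions_of(n,t)[:3]:
                rr,cc=np.nonzero(r['pixels']); k=d[rr,cc]>0; rr=rr[k];cc=cc[k]
                if len(rr)<10: continue
                w=world(rr,cc,d,p); print(n,t,round(r['conf'],2),r['point'],len(rr),np.median(w,0).round(),np.percentile(w,2,axis=0).round(),np.percentile(w,98,axis=0).round())
E
```

```text
{'time_s': 0.0, 'joints': array([-1.39659309e+00,  1.24484239e-01,  1.65164327e+00, -3.71255425e-05,
        1.36749672e+00, -8.26156671e-02]), 'qvel': array([-1.60935970e-03, -9.06880877e-04,  3.79985304e-05,  1.13290533e-04,
        1.20691680e-03,  9.83375490e-04]), 'joint_efforts': array([-3.85417179e-04, -4.17603886e+01, -3.59935248e+01,  7.75785791e-02,
        4.91205684e-02, -1.64721423e-04]), 'tcp_pos': array([ 164.94523414, -628.0707009 ,  213.41871935]), 'ee_rot': array([ 9.91765835e-01,  1.28060520e-01, -6.46581715e-05, -1.01389188e-03]), 'wrist_force': array([-0.97745178, -0.01308114,  0.08095577]), 'wrist_torque': array([-0.04929474,  0.01865348, -0.03292153]), 'finger_gap': 1.0042770895960147}
scene {'vertical_fov': 46.4210593731791, 'cx': 257.4248110582413, 'cy': 195.88444851071438, 'rvec': array([ 2.217354  , -0.23483948,  0.14605188]), 'tvec': array([-494.58264008,   74.34054866, 1464.34029307])}
scene bottom_box 0.74 [172.8, 243.9] 1084 [480. 114.  38.] [418.  47.   1.] [536. 188.  69.]
scene sauce_jar 0.94 [265.4, 330.1] 477 [ 617. -398.   47.] [ 594. -415.    2.]
[... 1318 characters left out ...]
0.] [616. -21.  13.] [668.  32.  55.]
top sauce_jar 0.59 [148.0, 385.0] 403 [ 620. -380.   49.] [ 595. -411.   10.] [ 649. -356.   55.]
top deep_tray 0.98 [204.6, 301.4] 1709 [ 456. -137.    6.] [ 389. -189.   -2.] [522. -78.  52.]
top shallow_tray 0.61 [207.0, 395.5] 1629 [ 455. -412.    7.] [ 407. -477.   -2.] [ 502. -336.   37.]
top oval_lid 0.61 [140.8, 170.3] 1482 [645. 227.  17.] [583. 173.  12.] [709. 283.  35.]
top round_tray 0.68 [140.9, 337.6] 976 [ 650. -250.   11.] [ 604. -290.   -1.] [ 694. -200.   45.]
top round_tray 0.53 [198.5, 109.6] 879 [470. 393.  17.] [428. 352.  11.] [510. 437.  37.]
top round_lid 0.83 [199.9, 108.1] 903 [469. 394.  17.] [428. 353.  10.] [510. 439.  36.]
```

Run:
```python
import cv2,numpy as np
a=cv2.imread('pics/top0.png');b=cv2.imread('pics/scene0.png')
cv2.imwrite('pics/top0b.png',cv2.resize(a[90:260,70:450],None,fx=2.1,fy=2.1,interpolation=cv2.INTER_CUBIC))
cv2.imwrite('pics/scene0b.png',cv2.resize(b[100:330,150:430],None,fx=2.5,fy=2.5,interpolation=cv2.INTER_CUBIC))
```

```text
(no output)
```

View pics/top0b.png

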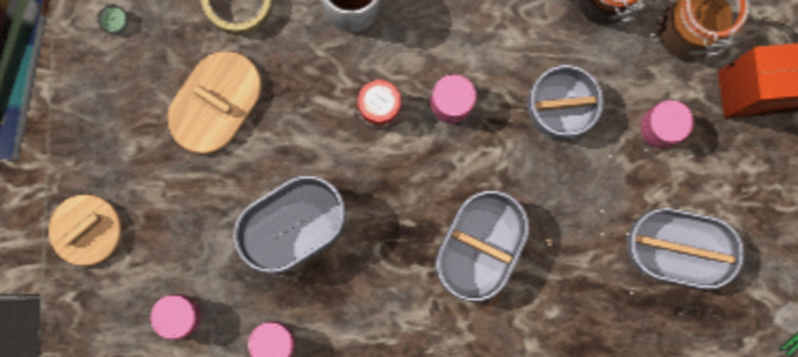

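View pics/scene0b.png

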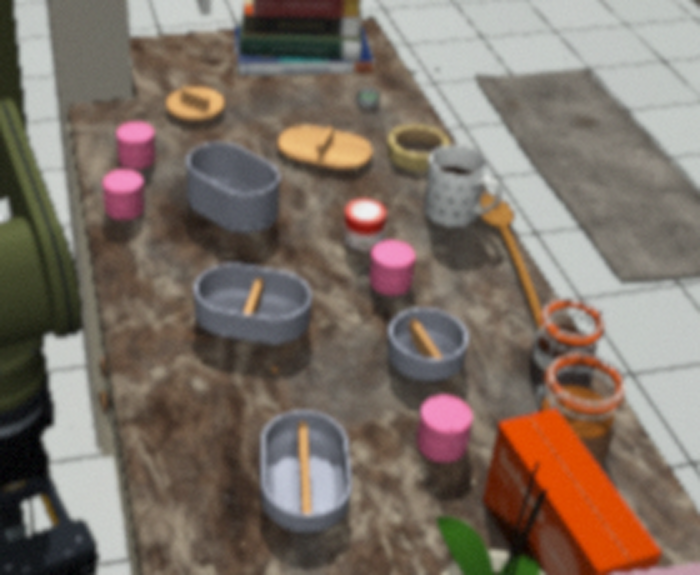

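Top view: the white jar with the red lid is at (138,252). It could be mistaken for the pink jars at (137,287), (148,385), (240,152) and (252,199), and my choice is the red-lidded one. The oval lid is at (139,171), the box at (197,207), the deep tray at (207,300) and the shallow tray at (208,397). The round parts are at (138,339) and (199,110).

```bash
cat >> h.py <<'E'
from scipy.optimize import least_squares
def fit_rim(w,r=46,L=27):
    def res(q):
        c,s=np.cos(q[2]),np.sin(q[2]); d=w[:,:2]-q[:2]
        u=d@[c,s]; v=d@[-s,c]
        return np.hypot(np.maximum(abs(u)-L,0),v)-r
    best=None
    for a in np.arange(0,np.pi,np.pi/6):
        s=least_squares(res,[*w[:,:2].mean(0),a],loss='soft_l1',f_scale=2)
        if best is None or s.cost<best.cost: best=s
    q=best.x.copy(); q[2]=(q[2]+np.pi/2)%np.pi-np.pi/2
    return q,np.sqrt(np.median(best.fun**2)) if 0 else np.median(abs(res(best.x)))
def bar(w):
    c=w[:,:2].mean(0); e=np.linalg.eigh(np.cov((w[:,:2]-c).T))[1][:,1]
    return c,np.arctan(e[1]/e[0])
def near(d,p,xy,rad,z0,z1):
    rr,cc=np.nonzero(d>0); w=world(rr,cc,d,p)
    k=(np.hypot(*(w[:,:2]-xy).T)<rad)&(w[:,2]>z0)&(w[:,2]<z1); return w[k],rr[k],cc[k]
def stad(d,p,xy,h,lid=False):
    """rim fit for open part, outline fit for the lid (h = top height)"""
    if not lid:
        w,_,_=near(d,p,xy,95,h-5,h+6); return fit_rim(w),len(w)
    w,_,_=near(d,p,xy,95,h-4,h+24)
    hull=cv2.convexHull(w[:,:2].astype(np.float32))[:,0]
    return fit_rim(hull,r=48),len(w)
def plan(xyz,jaw=None):
    """fractions of shift to get TCP to xyz, tool down, jaw dir angle (world)"""
    o=arm.observe(); M=R.from_quat(o['ee_rot']); t=np.array(xyz)-o['tcp_pos']
    sh=M.inv().apply(t)/150; m=M.as_matrix(); rv=np.zeros(3)
    if jaw is not None:
        c=[]
        for k in (0,np.pi):
            a=jaw+k; y=np.array([np.cos(a),np.sin(a),0]); z=np.array([0,0,-1.]); x=np.cross(y,z)
            c.append((M.inv()*R.from_matrix(np.stack([x,y,z],1))).as_rotvec())
        c=sorted(c,key=np.linalg.norm); rv=c[0]/np.pi; print('alt turn',(c[1]/np.pi).round(3),'j6',o['joints'][5].round(2))
    print('t',round(o['time_s'],2),'tcp',o['tcp_pos'].round(1),'d',t.round(1),'shift',sh.round(3),'turn',rv.round(4),'gap',round(o['finger_gap']*95.1,1),'F',o['wrist_force'].round(1))
E
python3 - <<'E'
from h import *
img,d,p=cam('top')
for n,xy,h,l in [('box',(481,122),68,0),('deep',(456,-137),50,0),('shal',(455,-412),36,0),('lid',(645,227),17,1)]:
    print(n,stad(d,p,xy,h,l))
w,_,_=near(d,p,(645,227),40,27,45); print('lidbar',len(w),bar(w))
w,_,_=near(d,p,(456,-137),35,30,44); print('deepbar',len(w),bar(w))
w,_,_=near(d,p,(455,-412),35,17,30); print('shalbar',len(w),bar(w))
w,_,_=near(d,p,(640,5),45,44,60); print('jar',w[:,:2].mean(0),w.min(0),w.max(0))
w,rr,cc=near(d,p,(730,80),100,60,200); print('tall',w.min(0),w.max(0))
plan((640,5,160),np.pi/2)
E
```

```text
box ((array([477.75357024, 118.72559339,  -0.99520508]), np.float64(1.1244561652827478)), 236)
deep ((array([ 4.53913154e+02, -1.33217517e+02, -4.39114120e-01]), np.float64(1.0225067979621336)), 216)
shal ((array([ 454.61116305, -407.03301192,    1.36654756]), np.float64(1.067269240399245)), 232)
lid ((array([ 6.46813998e+02,  2.28213563e+02, -5.67996261e-01]), np.float64(0.5304630025410262)), 1416)
lidbar 84 (array([645.85725897, 227.6238138 ]), np.float64(0.9980587528331446))
deepbar 96 (array([ 453.3813988 , -134.62359514]), np.float64(1.1298954231186573))
shalbar 90 (array([ 453.43228212, -412.01676688]), np.float64(1.3550089918170702))
jar [643.59048766   5.10905683] [615.50320434 -20.90521119  44.02833007] [671.8647528   32.29133233  56.47653571]
tall [747.81488446   6.21674405  60.14037522] [827.13941116  83.02035496  95.14011405]
alt turn [ 0.     0.    -0.918] j6 -0.08
t 0.85 tcp [ 165.1 -628.7  214.7] d [474.9 633.7 -54.7] shift [ 4.136 -3.282  0.364] turn [ 0.     -0.      0.0818] gap 95.2 F [-0.3  0.3 -0.2]
```

```bash
python3 -m handwheel '0.83 -0.66 0 0 0 0;0.83 -0.66 0 0 0 0;0.83 -0.66 0 0 0 0' 80
python3 -m handwheel '0.83 -0.66 0 0 0 0;0.83 -0.66 0 0 0 0;0.83 -0.66 0 0 0 0'
python3 -m handwheel '0.83 -0.66 0 0 0 0;0.83 -0.66 0 0 0 0;0.83 -0.66 0 0 0 0'
python3 -m handwheel '0.83 -0.66 0 0 0 0;0.83 -0.66 0 0 0 0;0.83 -0.66 0 0 0 0'
python3 -m handwheel '0.6 -0.64 0 0 0 -0.1;0.6 -0.64 0 0 0 -0.1;0.6 -0.64 0 0 0 -0.1;0.6 -0.64 0 0 0 -0.1'
python3 - <<'E'
from h import *
plan((643,5,12),-0.995)
img,d,p=cam('wrist'); save('w1.png',img)
w,_,_=near(d,p,(643,5),50,45,60); print(len(w),w.mean(0) if len(w) else '', w.min(0),w.max(0))
E
```

```text
time_s: 1.23
tcp_pos: [261.6, -499.3, 214.7]
ee_rot: [0.992, 0.129, 0.0, -0.0]
wrist_force: [-0.1, -1.0, 0.7]
finger_gap: 0.848
time_s: 1.6
tcp_pos: [356.9, -371.7, 214.9]
ee_rot: [0.992, 0.129, 0.0, 0.0]
wrist_force: [0.5, -0.5, -0.3]
finger_gap: 0.843
time_s: 1.98
tcp_pos: [452.1, -244.3, 215.0]
ee_rot: [0.992, 0.129, 0.0, 0.0]
wrist_force: [0.9, -0.9, 0.7]
finger_gap: 0.841
time_s: 2.35
tcp_pos: [547.4, -116.7, 214.9]
ee_rot: [0.992, 0.129, 0.0, -0.0]
wrist_force: [-0.8, -0.6, -0.5]
finger_gap: 0.839
time_s: 2.85
tcp_pos: [608.7, -3.3, 214.4]
ee_rot: [0.959, 0.282, -0.0, 0.0]
wrist_force: [-0.5, -1.2, 0.6]
finger_gap: 0.839
alt turn [ 0.    -0.     0.999] j6 0.91
t 2.85 tcp [608.7  -3.3 214.4] d [  34.3    8.3 -202.4] shift [0.223 0.077 1.349] turn [ 0.      0.0002 -0.0014] gap 79.8 F [-0.5 -1.2  0.6]
1893 [643.53901645   3.73757677  50.67969317] [615.05405412 -24.9198362   45.19707056] [670.98986682  31.32046169  52.95891055]
```

View pics/w1.png

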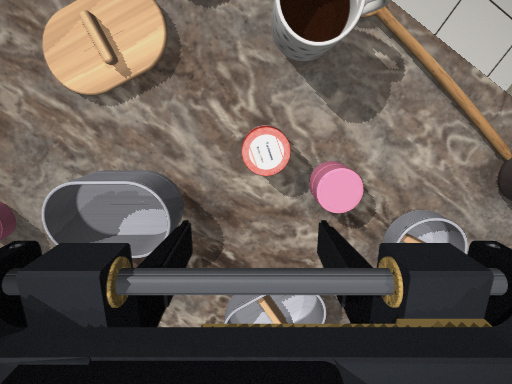

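```bash
python3 -m handwheel '0.22 0.084 0 0 0 0;0.22 0.084 0 0 0 0;0.22 0.084 0.4 0 0 0;0.22 0.084 0.8 0 0 0;0.22 0.084 0.8 0 0 0'
python3 -m handwheel '0 0 0.3 0 0 0;0 0 0.55 0 0 0;0 0 0.55 0 0 0;0 0 0.55 0 0 0'
python3 - <<'E'
from h import *
plan((643,3.7,12),-0.995)
E
```

```text
time_s: 3.52
tcp_pos: [637.8, 2.8, 88.5]
ee_rot: [0.96, 0.281, -0.006, -0.002]
wrist_force: [-0.7, 0.3, -0.0]
finger_gap: 0.837
time_s: 4.03
tcp_pos: [645.7, 3.2, 15.9]
ee_rot: [0.96, 0.281, 0.002, 0.001]
wrist_force: [1.0, -0.0, -0.1]
finger_gap: 0.839
alt turn [-0.002 -0.001  0.998] j6 0.92
t 4.03 tcp [645.7   3.2  15.9] d [-2.7  0.5 -3.9] shift [-0.013 -0.013  0.026] turn [ 0.0009 -0.0013 -0.0017] gap 79.8 F [ 1.  -0.  -0.1]
```

```bash
python3 -m handwheel '-0.013 0 0.02 0 0 0;-0.013 0 0.02 0 0 0;-0.013 0 0.02 0 0 0' 
python3 -m handwheel '0 0 0 0 0 0;0 0 0 0 0 0;0 0 0 0 0 0;0 0 0 0 0 0;0 0 0 0 0 0' 45
python3 -m handwheel '0 0 -0.3 0 0 0;0 0 -0.7 0 0 0;0 0 -0.9 0 0 0;0 0 -0.9 0 0 0'
python3 - <<'E'
from h import *
plan((478,119,150),-0.995)
img,d,p=cam('wrist'); save('w2.png',img)
print(stad(d,p,(478,119),68))
E
```

```text
time_s: 4.4
tcp_pos: [642.1, 2.7, 9.9]
ee_rot: [0.96, 0.282, 0.0, 0.0]
wrist_force: [0.3, -0.1, -0.1]
finger_gap: 0.841
time_s: 5.03
tcp_pos: [641.7, 2.8, 9.0]
ee_rot: [0.96, 0.282, -0.0, -0.0]
wrist_force: [0.4, 1.0, -0.2]
finger_gap: 0.606
time_s: 5.52
tcp_pos: [643.8, 2.6, 147.8]
ee_rot: [0.96, 0.282, 0.003, 0.001]
wrist_force: [-1.0, 0.8, -1.8]
finger_gap: 0.602
alt turn [-0.003 -0.002  0.998] j6 0.92
t 5.53 tcp [643.8   2.6 147.8] d [-165.8  116.4    2.2] shift [-0.511 -1.251 -0.023] turn [ 0.0013 -0.0017 -0.0015] gap 57.3 F [-1.   0.8 -1.8]
((array([478.31178302, 116.86101398,  -1.00176282]), np.float64(0.7913189583270821)), 725)
```

```bash
python3 -m handwheel '-0.17 -0.4 0 0 0 0;-0.34 -0.8 0 0 0 0;-0.5 -0.9 0 0 0 0;-0.5 -0.9 0 0 0 0'
python3 -m handwheel '0 -0.34 0 0 0 0;0 -0.34 0 0 0 0;0 -0.34 0 0 0 0;0 -0.34 0 0 0 0'
python3 - <<'E'
from h import *
plan((478,118,14.5),-1.0)
img,d,p=cam('wrist'); save('w3.png',img)
print(stad(d,p,(478,118),68))
E
```

```text
time_s: 6.08
tcp_pos: [502.0, 76.2, 140.5]
ee_rot: [0.959, 0.282, -0.003, -0.001]
wrist_force: [0.6, -0.2, -0.8]
finger_gap: 0.605
time_s: 6.58
tcp_pos: [478.7, 117.9, 143.7]
ee_rot: [0.96, 0.281, -0.0, 0.0]
wrist_force: [0.3, 0.1, -0.8]
finger_gap: 0.607
alt turn [0. 0. 1.] j6 1.13
t 6.58 tcp [478.7 117.9 143.7] d [-7.000e-01  1.000e-01 -1.292e+02] shift [-0.003 -0.003  0.861] turn [-0.      0.0003 -0.0003] gap 57.7 F [ 0.3  0.1 -0.8]
((array([476.71769768, 117.91107208,  -0.99724592]), np.float64(1.1061724752638966)), 1582)
```

View pics/w3.png

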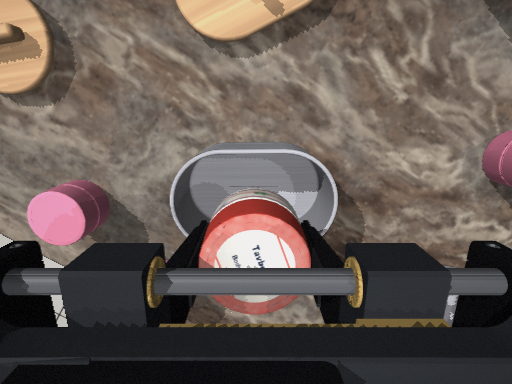

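The jar is held above the box at pixel (250,255), and the box is at (190,253) behind it, aligned with the jaws. Lowering.

```bash
python3 -m handwheel '-0.005 0 0.2 0 0 0;-0.005 0 0.4 0 0 0;-0.005 0 0.6 0 0 0;-0.005 0 0.78 0 0 0;-0.005 0 0.8 0 0 0;-0.005 0 0.8 0 0 0'
python3 - <<'E'
from h import *
plan((477.6,118,13.5),-1.0)
E
```

```text
time_s: 7.38
tcp_pos: [478.2, 118.0, 24.8]
ee_rot: [0.96, 0.281, 0.0, 0.0]
wrist_force: [-0.2, -0.4, -1.0]
finger_gap: 0.606
alt turn [-0. -0.  1.] j6 1.13
t 7.38 tcp [478.2 118.   24.8] d [ -0.6  -0.  -11.3] shift [-0.004 -0.002  0.075] turn [ 0.0001 -0.0002 -0.0001] gap 57.6 F [-0.2 -0.4 -1. ]
```

```bash
python3 -m handwheel '0 0 0.03 0 0 0;0 0 0.06 0 0 0;0 0 0.075 0 0 0;0 0 0.075 0 0 0;0 0 0.075 0 0 0'
python3 -c "
from h import *
plan((477.6,118,13.5),-1.0)"
```

```text
time_s: 8.0
tcp_pos: [477.7, 118.3, 13.0]
ee_rot: [0.96, 0.282, 0.0, 0.0]
wrist_force: [-0.6, 0.3, 0.7]
finger_gap: 0.6
alt turn [ 0.  0. -1.] j6 1.13
t 8.0 tcp [477.7 118.3  13. ] d [-0.1 -0.3  0.5] shift [-0.001  0.001 -0.003] turn [ 0.     -0.0001  0.    ] gap 57.0 F [-0.6  0.3  0.7]
```

```bash
python3 -m handwheel '0 0 0 0 0 0;0 0 0 0 0 0;0 0 0 0 0 0' 78
python3 -m handwheel '0 0 -0.2 0 0 0;0 0 -0.5 0 0 0;0 0 -0.9 0 0 0;0 0 -1 0 0 0;0 0 -1 0 0 0'
python3 -m handwheel '-0.21 0.24 -0.2 0 0 0;-0.42 0.49 -0.2 0 0 0;-0.63 0.73 -0.2 0 0 0;-0.63 0.73 -0.2 0 0 0' 50
python3 -m handwheel '-0.21 0.24 0 0 0 -0.06;-0.42 0.49 0 0 0 -0.12;-0.63 0.73 0 0 0 -0.178;-0.63 0.73 0 0 0 -0.178;-0.63 0.73 0 0 0 -0.178'
python3 - <<'E'
from h import *
plan((454,-134,10),-0.439)
img,d,p=cam('wrist'); save('w4.png',img)
print(stad(d,p,(454,-134),50))
w,_,_=near(d,p,(454,-134),38,34,42); print(len(w),bar(w))
img,d,p=cam('top'); save('t4.png',img[150:250,150:270])
print(stad(d,p,(478,118),68)); w,_,_=near(d,p,(478,118),34,48,62); print(len(w),w.mean(0))
E
```

```text
time_s: 8.38
tcp_pos: [477.5, 118.3, 13.0]
ee_rot: [0.96, 0.282, 0.0, 0.0]
wrist_force: [-0.1, 0.1, -0.3]
finger_gap: 0.811
time_s: 9.0
tcp_pos: [478.2, 118.4, 164.0]
ee_rot: [0.96, 0.282, 0.001, 0.0]
wrist_force: [-0.2, -0.3, 0.1]
finger_gap: 0.821
time_s: 9.5
tcp_pos: [455.4, -26.9, 190.0]
ee_rot: [0.96, 0.279, -0.002, -0.001]
wrist_force: [-0.0, 0.2, -0.0]
finger_gap: 0.534
time_s: 10.12
tcp_pos: [436.2, -167.4, 190.9]
ee_rot: [0.845, 0.535, -0.001, -0.002]
wrist_force: [0.1, 0.6, -0.3]
finger_gap: 0.523
alt turn [-0.     0.002  0.999] j6 -0.04
t 10.12 tcp [ 436.2 -167.4  190.9] d [  17.8   33.4 -180.9] shift [0.251 0.016 1.206] turn [-0.0011 -0.0002 -0.0008] gap 49.8 F [ 0.1  0.6 -0.3]
((array([ 4.52611633e+02, -1.34683715e+02, -4.42354018e-01]), np.float64(1.1321507948824987)), 1656)
618 (array([ 453.24822947, -132.60713364]), np.float64(1.1298057359344373))
((array([477.69305711, 118.7044418 ,  -1.00052841]), np.float64(1.1006712842523179)), 232)
332 [479.90014741 120.29699618  54.196787  ]
```

View pics/w4.png

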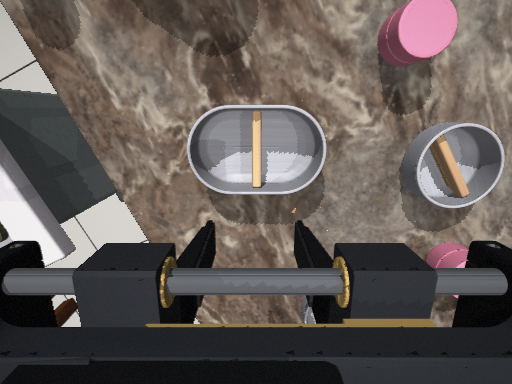

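View pics/t4.png

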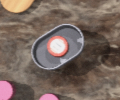

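```bash
python3 -m handwheel '0.245 0.008 0.1 0.001 0 0;0.245 0.008 0.4 0 0 0;0.245 0.008 0.8 0 0 0;0.245 0.008 0.9 0 0 0;0.245 0.008 0.9 0 0 0'
python3 - <<'E'
from h import *
plan((453,-134.3,10),-0.442)
E
```

```text
time_s: 10.85
tcp_pos: [453.3, -134.7, 57.5]
ee_rot: [0.844, 0.536, -0.001, -0.001]
wrist_force: [-0.0, 0.1, 0.4]
finger_gap: 0.523
alt turn [ 0.    -0.001 -0.999] j6 0.04
t 10.85 tcp [ 453.3 -134.7   57.5] d [ -0.3   0.4 -47.5] shift [ 0.001 -0.002  0.317] turn [-0.0006 -0.      0.0007] gap 49.7 F [-0.   0.1  0.4]
```

```bash
python3 -m handwheel '0 0 0.15 0 0 0;0 0 0.25 0 0 0;0 0 0.313 0 0 0;0 0 0.313 0 0 0;0 0 0.313 0 0 0'
python3 -m handwheel '0 0 0 0 0 0;0 0 0 0 0 0;0 0 0 0 0 0;0 0 0 0 0 0;0 0 0 0 0 0;0 0 0 0 0 0' 4
python3 -m handwheel '0 0 0 0 0 0'
python3 -m handwheel '0 0 -0.3 0 0 0;0 0 -0.6 0 0 0;0 0 -1 0 0 0;0 0 -1 0 0 0;0 0 -1 0 0 0'
python3 - <<'E'
from h import *
plan((477.5,118,160),-0.998)
E
```

```text
time_s: 11.48
tcp_pos: [454.2, -135.7, 11.7]
ee_rot: [0.845, 0.535, 0.0, 0.0]
wrist_force: [0.2, -0.2, -0.4]
finger_gap: 0.525
time_s: 12.22
tcp_pos: [453.5, -135.4, 10.9]
ee_rot: [0.845, 0.535, -0.0, -0.0]
wrist_force: [-1.7, 0.2, 0.3]
finger_gap: 0.104
time_s: 12.35
tcp_pos: [453.5, -135.4, 10.9]
ee_rot: [0.845, 0.535, -0.0, -0.0]
wrist_force: [-0.5, 1.1, 0.4]
finger_gap: 0.104
time_s: 12.98
tcp_pos: [452.9, -135.1, 159.9]
ee_rot: [0.845, 0.536, -0.0, -0.001]
wrist_force: [-0.4, -0.3, -2.9]
finger_gap: 0.105
alt turn [-0.    -0.001 -0.823] j6 0.04
t 12.97 tcp [ 452.9 -135.1  159.9] d [2.460e+01 2.531e+02 1.000e-01] shift [ 1.596 -0.572 -0.   ] turn [-0.0005  0.0002  0.1774] gap 10.0 F [-0.4 -0.3 -2.9]
```

```bash
python3 -m handwheel '0.3 -0.1 0 0 0 0;0.6 -0.2 0 0 0 0;0.9 -0.3 0 0 0 0;0.9 -0.3 0 0 0 0;0.9 -0.3 0 0 0 0'
python3 -m handwheel '0.3 -0.1 0 0 0 0.06;0.6 -0.2 0 0 0 0.12;0.696 -0.272 0 0 0 0.1774;0.696 -0.272 0 0 0 0.1774;0.696 -0.272 0 0 0 0.1774;0.696 -0.272 0 0 0 0.1774'
python3 - <<'E'
from h import *
plan((476.9,117.8,100),-0.998)
img,d,p=cam('wrist'); save('w5.png',img)
print(stad(d,p,(477,118),68))
E
```

```text
time_s: 13.6
tcp_pos: [469.2, 5.8, 158.8]
ee_rot: [0.844, 0.536, -0.002, -0.001]
wrist_force: [0.3, 0.9, -1.7]
finger_gap: 0.103
time_s: 14.35
tcp_pos: [478.2, 116.5, 160.7]
ee_rot: [0.959, 0.282, -0.0, 0.0]
wrist_force: [-0.1, 0.3, -2.4]
finger_gap: 0.105
alt turn [ 0. -0.  1.] j6 1.13
t 14.35 tcp [478.2 116.5 160.7] d [ -1.3   1.3 -60.7] shift [-0.002 -0.012  0.405] turn [ 0.      0.0001 -0.0002] gap 9.9 F [-0.1  0.3 -2.4]
((array([476.74021644, 117.88071938,  -0.99591507]), np.float64(1.049193880448584)), 681)
```

View pics/w5.png

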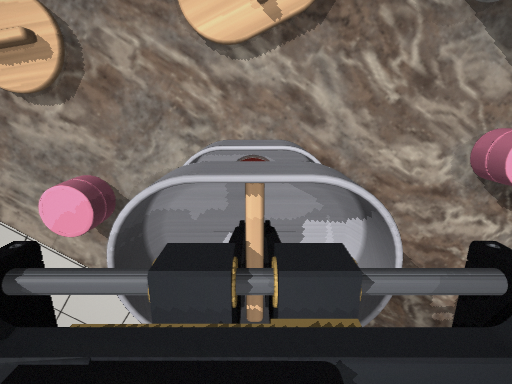

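```bash
python3 -m handwheel '-0.003 -0.011 0.2 0 0 0;-0.003 -0.011 0.35 0 0 0;-0.003 -0.011 0.505 0 0 0;-0.003 -0.011 0.505 0 0 0;-0.003 -0.011 0.505 0 0 0'
python3 - <<'E'
from h import *
plan((476.9,117.8,70),-0.998)
img,d,p=cam('wrist'); z=arm.observe()['tcp_pos'][2]-10.9+50
w,_,_=near(d,p,(477,118),95,z-4,z+4); print('tray',fit_rim(w),len(w))
E
```

```text
time_s: 15.02
tcp_pos: [477.5, 118.6, 86.2]
ee_rot: [0.959, 0.282, 0.001, 0.0]
wrist_force: [0.0, -0.1, -1.4]
finger_gap: 0.103
alt turn [-0.001 -0.     1.   ] j6 1.13
t 15.03 tcp [477.5 118.6  86.2] d [ -0.6  -0.8 -16.2] shift [-0.007  0.002  0.108] turn [ 0.0002 -0.0004 -0.0001] gap 9.8 F [ 0.  -0.1 -1.4]
tray (array([477.41007705, 118.98983914,  -0.9987265 ]), np.float64(1.1748681528991867)) 4696
```

Within about 1 mm. I'll lower gently.

```bash
python3 -m handwheel '-0.005 0 0.04 0 0 0;-0.005 0 0.07 0 0 0;-0.005 0 0.09 0 0 0;-0.005 0 0.1 0 0 0;-0.005 0 0.1 0 0 0;-0.005 0 0.1 0 0 0'
python3 - <<'E'
from h import *
plan((476.9,117.8,70),-0.998)
E
```

```text
time_s: 15.82
tcp_pos: [476.3, 118.5, 70.3]
ee_rot: [0.959, 0.283, 0.0, 0.0]
wrist_force: [0.2, 0.3, -1.9]
finger_gap: 0.102
alt turn [ 0.  0. -1.] j6 1.13
t 15.82 tcp [476.3 118.5  70.3] d [ 0.6 -0.7 -0.3] shift [0.001 0.006 0.002] turn [ 0. -0.  0.] gap 9.7 F [ 0.2  0.3 -1.9]
```

```bash
python3 -m handwheel '0 0 0.005 0 0 0;0 0 0.005 0 0 0;0 0 0.005 0 0 0'
python3 -m handwheel '0 0 0.005 0 0 0;0 0 0.005 0 0 0;0 0 0.005 0 0 0'
```

```text
time_s: 16.2
tcp_pos: [476.4, 118.5, 69.9]
ee_rot: [0.959, 0.283, 0.0, 0.0]
wrist_force: [-1.6, -0.3, 2.3]
finger_gap: 0.101
time_s: 16.58
tcp_pos: [476.4, 118.5, 70.0]
ee_rot: [0.959, 0.283, 0.0, -0.0]
wrist_force: [-3.5, -0.8, 8.4]
finger_gap: 0.103
```

```bash
python3 -m handwheel '0 0 0 0 0 0;0 0 0 0 0 0;0 0 0 0 0 0' 34
python3 -m handwheel '0 0 -0.2 0 0 0;0 0 -0.5 0 0 0;0 0 -0.8 0 0 0;0 0 -0.8 0 0 0'
python3 -m handwheel '-0.2 0.28 0 0 0 0;-0.4 0.55 0 0 0 0;-0.55 0.77 0 0 0 0;-0.55 0.77 0 0 0 0'
python3 -m handwheel '-0.2 0.28 0 0 0 0;-0.4 0.55 0 0 0 0;-0.55 0.77 0 0 0 0'
python3 -m handwheel '-0.2 0.28 0 0 0 0;-0.4 0.55 0 0 0 0;-0.55 0.77 0 0 0 0'
python3 -m handwheel '-0.2 0.28 0 0 0 -0.05;-0.4 0.55 0 0 0 -0.1;-0.55 0.77 0 0 0 -0.15;-0.55 0.77 0 0 0 -0.2;-0.55 0.77 0 0 0 -0.253;-0.55 0.77 0 0 0 -0.253;-0.55 0.77 0 0 0 -0.253'
python3 - <<'E'
from h import *
plan((454,-410,6),-0.204)
img,d,p=cam('wrist'); save('w6.png',img)
print(stad(d,p,(454,-410),36))
w,_,_=near(d,p,(454,-410),38,20,29); print(len(w),bar(w))
img,d,p=cam('top')
print(stad(d,p,(478,118),109)); print(stad(d,p,(478,118),68))
E
```

```text
time_s: 16.95
tcp_pos: [476.1, 118.4, 68.4]
ee_rot: [0.959, 0.282, -0.0, -0.0]
wrist_force: [0.3, -1.2, 0.0]
finger_gap: 0.332
time_s: 17.45
tcp_pos: [479.0, 118.8, 193.5]
ee_rot: [0.959, 0.283, 0.004, 0.001]
wrist_force: [-0.3, -1.4, 0.0]
finger_gap: 0.356
time_s: 17.95
tcp_pos: [468.7, -25.1, 187.3]
ee_rot: [0.96, 0.281, -0.001, -0.0]
wrist_force: [0.4, 0.9, 0.2]
finger_gap: 0.358
time_s: 18.32
tcp_pos: [462.4, -165.6, 187.6]
ee_rot: [0.959, 0.283, -0.0, -0.001]
wrist_force: [-0.6, 0.2, 0.1]
finger_gap: 0.359
time_s: 18.7
tcp_pos: [455.9, -307.5, 187.5]
ee_rot: [0.959, 0.283, -0.0, -0.001]
wrist_force: [0.1, 1.0, -0.0]
finger_gap: 0.356
time_s: 19.58
tcp_pos: [449.6, -447.9, 188.0]
ee_rot: [0.776, 0.631, 0.0, -0.0]
wrist_force: [-0.8, -0.5, -0.0]
finger_gap: 0.357
alt turn [-0.  0.  1.] j6 -0.66
t 19.57 tcp [ 449.6 -447.9  188. ] d [   4.4   37.9 -182. ] shift [ 0.252 -0.022  1.214] turn [-0.0002 -0.0002 -0.0002] gap 33.9 F [-0.8 -0.5 -0. ]
((array([ 453.05839712, -409.11013917,    1.36317654]), np.float64(1.1861312659683492)), 1542)
571 (array([ 453.14734596, -407.87205436]), np.float64(1.3731266454434974))
((array([477.34858218, 119.43986289,  -0.99498787]), np.float64(1.0581972584954507)), 242)
((array([476.84722166, 113.93883337,  -1.0588513 ]), np.float64(10.780515153722902)), 696)
```

View pics/w6.png

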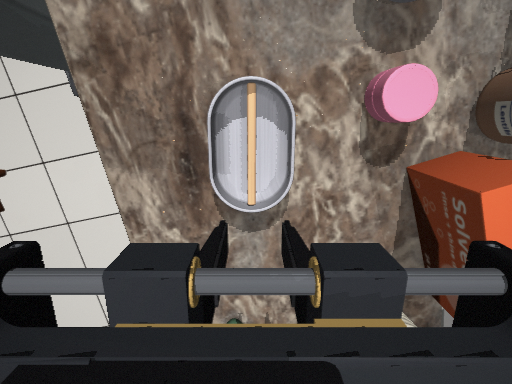

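Run:
```python
from h import *
img,d,p=cam('top')
w,_,_=near(d,p,(560,-440),140,60,300); print(len(w), w.min(0) if len(w) else '', w.max(0) if len(w) else '')
plan((453.1,-409.1,60),-0.206)
```

```text
1121 [ 428.44541341 -550.51004667   60.16249401] [ 696.96455051 -406.62809291  299.92602984]
alt turn [ 0.    -0.    -0.999] j6 -0.66
t 19.73 tcp [ 449.5 -448.3  188.6] d [   3.6   39.2 -128.6] shift [ 0.261 -0.029  0.857] turn [-0.     -0.      0.0007] gap 33.6 F [ 0.9 -0.   0.5]
```

Run:
```python
from h import *
for n in ('wrist','scene'):
    img,d,p=cam(n); i=img.astype(int)
    m=(i[:,:,0]>150)&(i[:,:,1]<90)&(i[:,:,2]<60)&(d>0)
    rr,cc=np.nonzero(m); w=world(rr,cc,d,p); k=(w[:,0]<800)&(w[:,1]<-300); w=w[k]
    print(n,len(w),np.percentile(w,[1,99],axis=0).round(),w[np.argsort(w[:,0])[len(w)//100]])
```

```text
wrist 1407 [[ 636. -516.   63.]
 [ 697. -468.  125.]] [ 636.49068064 -489.45559223  126.40926285]
scene 1791 [[ 639. -660.   86.]
 [ 778. -390.  129.]] [ 639.13853831 -482.81576544  123.07596449]
```

Box begins at x≈636, so it's clear of the gripper (x<545). Descending.

```bash
python3 -m handwheel '0.261 -0.029 0.1 0 0 0;0.261 -0.029 0.4 0 0 0;0.261 -0.029 0.75 0 0 0;0.261 -0.029 0.857 0 0 0;0.261 -0.029 0.857 0 0 0;0.261 -0.029 0.857 0 0 0'
python3 - <<'E'
from h import *
plan((453.1,-409.1,6.5),-0.206)
E
```

```text
time_s: 20.58
tcp_pos: [454.2, -410.9, 62.8]
ee_rot: [0.775, 0.632, 0.0, 0.002]
wrist_force: [-0.9, -0.1, 0.2]
finger_gap: 0.359
alt turn [-0.001  0.002 -0.999] j6 -0.62
t 20.57 tcp [ 454.2 -410.9   62.8] d [ -1.1   1.8 -56.3] shift [ 0.011 -0.011  0.375] turn [0.0011 0.0008 0.0008] gap 34.1 F [-0.9 -0.1  0.2]
```

```bash
python3 -m handwheel '0.01 -0.008 0.12 0 0 0;0.01 -0.008 0.24 0 0 0;0.01 -0.008 0.33 0 0 0;0.01 -0.008 0.365 0 0 0;0.01 -0.008 0.365 0 0 0;0.01 -0.008 0.365 0 0 0'
python3 -m handwheel '0 0 0 0 0 0;0 0 0 0 0 0;0 0 0 0 0 0;0 0 0 0 0 0;0 0 0 0 0 0' 4
python3 - <<'E'
from h import *
plan((453.1,-409.1,6.5),-0.206)
E
```

```text
time_s: 21.32
tcp_pos: [452.4, -408.1, 5.9]
ee_rot: [0.775, 0.632, 0.0, 0.0]
wrist_force: [0.2, 0.4, 0.3]
finger_gap: 0.357
time_s: 21.95
tcp_pos: [452.3, -407.9, 5.7]
ee_rot: [0.775, 0.632, 0.0, 0.0]
wrist_force: [1.3, 0.1, 0.8]
finger_gap: 0.106
alt turn [-0.     0.    -0.999] j6 -0.62
t 21.95 tcp [ 452.3 -407.9    5.7] d [ 0.8 -1.2  0.8] shift [-0.007  0.007 -0.005] turn [0.0002 0.0001 0.0009] gap 10.1 F [1.3 0.1 0.8]
```

```bash
python3 -m handwheel '0 0 -0.2 0 0 0;0 0 -0.5 0 0 0;0 0 -0.85 0 0 0;0 0 -0.95 0 0 0;0 0 -0.95 0 0 0'
python3 -m handwheel '0.25 -0.04 -0.25 0 0 0;0.5 -0.08 -0.25 0 0 0;0.868 -0.14 -0.25 0 0 0;0.868 -0.14 -0.25 0 0 0'
python3 -m handwheel '0.35 -0.06 0 0 0 0;0.7 -0.11 0 0 0 0;0.868 -0.14 0 0 0 0;0.868 -0.14 0 0 0 0'
python3 -m handwheel '0.35 -0.06 0 0 0 0;0.7 -0.11 0 0 0 0;0.868 -0.14 0 0 0 0;0.868 -0.14 0 0 0 0'
python3 -m handwheel '0.2 -0.03 0 0 0 -0.05;0.4 -0.06 0 0 0 -0.1;0.6 -0.1 0 0 0 -0.15;0.868 -0.14 0 0 0 -0.2;0.868 -0.14 0 0 0 -0.249;0.868 -0.14 0 0 0 -0.249;0.868 -0.14 0 0 0 -0.249'
python3 - <<'E'
from h import *
plan((476,119.2,135),0.575)
img,d,p=cam('wrist'); save('w7.png',img); z=arm.observe()['tcp_pos'][2]-5.7+36
w,_,_=near(d,p,(477,118),100,z-4,z+4); print('tray',fit_rim(w),len(w))
w,_,_=near(d,p,(477,118),100,105,113); print('deep',fit_rim(w),len(w))
E
```

```text
time_s: 22.58
tcp_pos: [452.2, -407.9, 148.3]
ee_rot: [0.775, 0.632, 0.0, 0.001]
wrist_force: [0.5, -0.3, -1.8]
finger_gap: 0.099
time_s: 23.08
tcp_pos: [456.3, -272.2, 181.7]
ee_rot: [0.774, 0.633, -0.001, -0.003]
wrist_force: [0.3, 0.3, -1.1]
finger_gap: 0.105
time_s: 23.58
tcp_pos: [462.6, -143.2, 183.1]
ee_rot: [0.774, 0.633, -0.001, -0.002]
wrist_force: [0.7, 0.5, -1.5]
finger_gap: 0.102
time_s: 24.08
tcp_pos: [468.9, -12.5, 184.1]
ee_rot: [0.775, 0.632, -0.001, -0.001]
wrist_force: [-0.7, -0.4, -0.3]
finger_gap: 0.103
time_s: 24.95
tcp_pos: [475.1, 118.0, 184.9]
ee_rot: [0.478, 0.879, -0.0, -0.0]
wrist_force: [0.6, 0.0, -1.0]
finger_gap: 0.103
alt turn [ 0. -0. -1.] j6 -0.44
t 24.95 tcp [475.1 118.  184.9] d [  0.9   1.2 -49.9] shift [0.004 0.01  0.333] turn [-0.0003 -0.      0.    ] gap 9.8 F [ 0.6  0.  -1. ]
tray (array([474.81368424, 117.00587452,  -1.00068017]), np.float64(1.1581436172970427)) 3375
deep (array([4.85300423e+02, 1.51382085e+02, 3.51516489e-01]), np.float64(0.28623489151132375)) 54
```

View pics/w7.png

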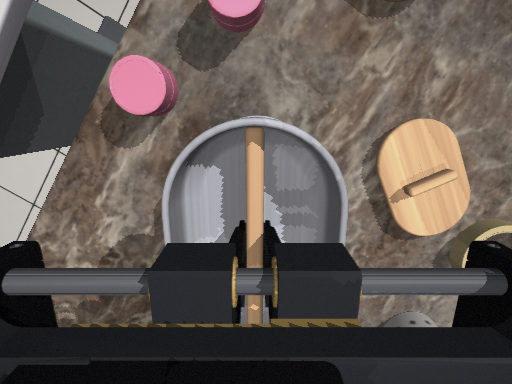

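```bash
python3 -m handwheel '0.002 0.012 0.15 0 0 0;0.002 0.012 0.3 0 0 0;0.002 0.012 0.41 0 0 0;0.002 0.012 0.41 0 0 0;0.002 0.012 0.41 0 0 0'
python3 - <<'E'
from h import *
plan((476.3,119.2,106),0.575)
img,d,p=cam('wrist'); z=arm.observe()['tcp_pos'][2]-5.7+36
w,_,_=near(d,p,(477,118),100,z-4,z+4); print('tray',fit_rim(w),len(w))
E
```

```text
time_s: 25.62
tcp_pos: [476.8, 120.5, 124.7]
ee_rot: [0.476, 0.879, 0.0, 0.001]
wrist_force: [0.0, -0.5, -1.0]
finger_gap: 0.104
alt turn [-0.     0.001 -0.999] j6 -0.44
t 25.62 tcp [476.8 120.5 124.7] d [ -0.5  -1.3 -18.7] shift [-0.005 -0.008  0.125] turn [0.0004 0.0002 0.0012] gap 9.9 F [ 0.  -0.5 -1. ]
tray (array([476.59639267, 119.58502028,  -0.98923986]), np.float64(1.1451915180581622)) 3352
```

```bash
python3 -m handwheel '-0.003 -0.003 0.04 0 0 0;-0.003 -0.003 0.07 0 0 0;-0.003 -0.003 0.1 0 0 0;-0.003 -0.003 0.118 0 0 0;-0.003 -0.003 0.118 0 0 0;-0.003 -0.003 0.118 0 0 0'
python3 -c "
from h import *
plan((476.3,119.2,105.7),0.575)"
```

```text
time_s: 26.42
tcp_pos: [476.1, 119.9, 106.2]
ee_rot: [0.476, 0.88, 0.0, 0.0]
wrist_force: [0.0, 0.3, -1.7]
finger_gap: 0.103
alt turn [-0.     0.    -0.999] j6 -0.44
t 26.43 tcp [476.1 119.9 106.2] d [ 0.2 -0.7 -0.5] shift [-0.005 -0.002  0.004] turn [0.     0.     0.0013] gap 9.8 F [ 0.   0.3 -1.7]
```

```bash
python3 -m handwheel '0 0 0.004 0 0 0;0 0 0.004 0 0 0;0 0 0.004 0 0 0'
python3 -m handwheel '0 0 0.004 0 0 0;0 0 0.004 0 0 0;0 0 0.004 0 0 0'
```

```text
time_s: 26.8
tcp_pos: [476.1, 119.9, 105.7]
ee_rot: [0.476, 0.88, 0.0, 0.0]
wrist_force: [0.4, -0.0, -0.5]
finger_gap: 0.103
time_s: 27.18
tcp_pos: [476.1, 119.9, 105.6]
ee_rot: [0.476, 0.88, 0.0, 0.0]
wrist_force: [-4.0, -1.0, 5.3]
finger_gap: 0.103
```

```bash
python3 -m handwheel '0 0 0 0 0 0;0 0 0 0 0 0;0 0 0 0 0 0' 32
python3 -m handwheel '0 0 -0.1 0 0 0;0 0 -0.3 0 0 0;0 0 -0.6 0 0 0;0 0 -0.7 0 0 0;0 0 -0.7 0 0 0'
python3 -m handwheel '-0.07 0.3 0 0 0 0.05;-0.1 0.6 0 0 0 0.1;-0.13 0.8 0 0 0 0.15;-0.13 1 0 0 0 0.2;-0.13 1 0 0 0 0.25;-0.13 1 0 0 0 0.3;-0.13 1 0 0 0 0.35;-0.13 1 0 0 0 0.364;-0.13 1 0 0 0 0.364;-0.13 1 0 0 0 0.364'
python3 - <<'E'
from h import *
plan((645.8,227,20),-0.57)
img,d,p=cam('wrist'); save('w8.png',img)
print(stad(d,p,(646,227),17,1))
w,_,_=near(d,p,(646,227),40,30,40); print('bar',len(w),bar(w),w[:,2].max())
img,d,p=cam('top'); w,_,_=near(d,p,(477,118),95,145-5,145+6);print('stack',fit_rim(w),len(w))
E
```

```text
time_s: 27.55
tcp_pos: [476.0, 119.9, 104.7]
ee_rot: [0.476, 0.88, -0.0, -0.0]
wrist_force: [-0.8, 0.3, 0.5]
finger_gap: 0.321
time_s: 28.18
tcp_pos: [476.8, 120.0, 211.5]
ee_rot: [0.476, 0.88, 0.001, 0.001]
wrist_force: [-0.5, -0.6, -0.3]
finger_gap: 0.336
time_s: 29.42
tcp_pos: [611.6, 185.6, 208.5]
ee_rot: [0.876, 0.483, -0.001, -0.0]
wrist_force: [-0.4, -0.0, 0.2]
finger_gap: 0.337
alt turn [-0.001 -0.001 -0.998] j6 0.77
t 29.43 tcp [611.6 185.6 208.5] d [  34.2   41.4 -188.5] shift [0.357 0.047 1.256] turn [-0.0005  0.0005  0.002 ] gap 32.1 F [-0.4 -0.   0.2]
((array([ 6.45655554e+02,  2.27132905e+02, -5.73454117e-01]), np.float64(0.30063906408879504)), 8335)
bar 484 (array([645.95148234, 227.98764759]), np.float64(0.9999558143867302)) 37.66295673774051
stack (array([568.14494725, 145.80157704,  -1.02296432]), np.float64(0.8931794619084243)) 3
```

View pics/w8.png

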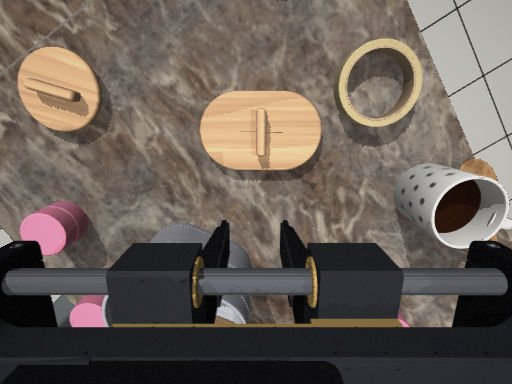

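```bash
python3 -m handwheel '0.358 0.046 0.1 0 0 0;0.358 0.046 0.4 0 0 0;0.358 0.046 0.8 0 0 0;0.358 0.046 0.95 0 0 0;0.358 0.046 0.95 0 0 0;0.358 0.046 0.95 0 0 0'
python3 - <<'E'
from h import *
plan((645.7,227.2,20.5),-0.572)
img,d,p=cam('top'); w,_,_=near(d,p,(477,118),95,136-5,136+6);print('stack',fit_rim(w),len(w))
E
```

```text
time_s: 30.28
tcp_pos: [648.8, 227.8, 70.7]
ee_rot: [0.876, 0.482, 0.002, 0.001]
wrist_force: [1.4, -0.4, 0.4]
finger_gap: 0.336
alt turn [ 0.002  0.002 -0.998] j6 0.82
t 30.27 tcp [648.8 227.8  70.7] d [ -3.1  -0.6 -50.2] shift [-0.016 -0.016  0.334] turn [ 0.001  -0.0011  0.0024] gap 32.0 F [ 1.4 -0.4  0.4]
stack (array([476.81885414, 120.25394957,  -0.99232375]), np.float64(1.0683302785095279)) 183
```

```bash
python3 -m handwheel '-0.008 -0.014 0.12 0 0 0.002;-0.008 -0.014 0.22 0 0 0.002;-0.008 -0.014 0.29 0 0 0.002;-0.008 -0.014 0.32 0 0 0.002;-0.008 -0.014 0.32 0 0 0.002;-0.008 -0.014 0.32 0 0 0.002'
python3 -c "
from h import *
plan((645.7,227.2,20.5),-0.572)"
```

```text
time_s: 31.08
tcp_pos: [644.9, 227.6, 20.1]
ee_rot: [0.878, 0.479, 0.0, 0.0]
wrist_force: [-0.8, 0.4, 0.1]
finger_gap: 0.34
alt turn [ 0.  0. -1.] j6 0.83
t 31.07 tcp [644.9 227.6  20.1] d [ 0.8 -0.4  0.4] shift [ 0.001  0.006 -0.003] turn [ 0.0002 -0.0002  0.0004] gap 32.3 F [-0.8  0.4  0.1]
```

```bash
python3 -m handwheel '0 0 0 0 0 0;0 0 0 0 0 0;0 0 0 0 0 0;0 0 0 0 0 0;0 0 0 0 0 0' 6
python3 -m handwheel '0 0 -0.2 0 0 0;0 0 -0.5 0 0 0;0 0 -0.85 0 0 0;0 0 -0.95 0 0 0;0 0 -0.95 0 0 0'
python3 -m handwheel '-0.2 -0.1 -0.25 0 0 0;-0.4 -0.18 -0.25 0 0 0;-0.6 -0.279 -0.25 0 0 0;-0.6 -0.279 -0.25 0 0 0;-0.6 -0.279 -0.25 0 0 0'
python3 -m handwheel '-0.2 -0.1 0 0 0 0.05;-0.4 -0.18 0 0 0 0.1;-0.615 -0.279 0 0 0 0.134;-0.615 -0.279 0 0 0 0.134;-0.615 -0.279 0 0 0 0.134'
python3 - <<'E'
from h import *
plan((476,119.3,165),-0.994)
img,d,p=cam('wrist'); z=arm.observe()['tcp_pos'][2]-20.1+17
hx=[]
w,_,_=near(d,p,(476,119),95,z-3,z+4); hull=cv2.convexHull(w[:,:2].astype(np.float32))[:,0]; print('lid',fit_rim(hull,r=48),len(w))
w,_,_=near(d,p,(476,119),95,131,140); print('shal',fit_rim(w),len(w)); save('w9.png',img)
E
```

```text
time_s: 31.7
tcp_pos: [644.7, 227.5, 19.9]
ee_rot: [0.878, 0.479, 0.0, 0.0]
wrist_force: [0.3, 0.7, 1.2]
finger_gap: 0.123
time_s: 32.33
tcp_pos: [644.7, 227.6, 162.5]
ee_rot: [0.878, 0.479, 0.001, 0.0]
wrist_force: [-0.7, -1.0, -0.8]
finger_gap: 0.123
time_s: 32.95
tcp_pos: [560.1, 174.3, 197.4]
ee_rot: [0.878, 0.479, -0.001, -0.0]
wrist_force: [-0.0, 0.3, -0.8]
finger_gap: 0.128
time_s: 33.58
tcp_pos: [476.4, 119.7, 199.4]
ee_rot: [0.958, 0.286, 0.0, -0.0]
wrist_force: [0.2, 0.7, -0.5]
finger_gap: 0.125
alt turn [ 0.    -0.    -0.999] j6 1.13
t 33.58 tcp [476.4 119.7 199.4] d [ -0.4  -0.4 -34.4] shift [-0.004  0.001  0.229] turn [-0.     -0.0001  0.001 ] gap 11.9 F [ 0.2  0.7 -0.5]
lid (array([476.53973406, 120.26582075,  -0.98948073]), np.float64(0.2923612184912905)) 16162
shal (array([476.00600899, 119.23071722,  -0.99214325]), np.float64(1.1244810732310668)) 731
```

View pics/w9.png

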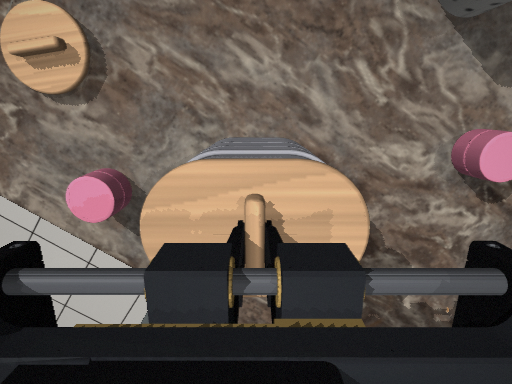

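```bash
python3 -m handwheel '-0.006 0.003 0.1 0 0 0;-0.006 0.003 0.2 0 0 0;-0.006 0.003 0.24 0 0 0;-0.006 0.003 0.24 0 0 0;-0.006 0.003 0.24 0 0 0'
python3 -m handwheel '0 0 0.03 0 0 0;0 0 0.06 0 0 0;0 0 0.08 0 0 0;0 0 0.095 0 0 0;0 0 0.095 0 0 0;0 0 0.095 0 0 0'
python3 -c "
from h import *
plan((476,119.3,147),-0.994)"
```

```text
time_s: 34.25
tcp_pos: [475.3, 118.5, 163.9]
ee_rot: [0.958, 0.286, 0.0, 0.0]
wrist_force: [0.2, -0.4, -0.8]
finger_gap: 0.126
time_s: 35.0
tcp_pos: [475.1, 118.5, 149.4]
ee_rot: [0.958, 0.286, 0.0, 0.0]
wrist_force: [-0.1, 1.1, -0.6]
finger_gap: 0.124
alt turn [ 0.     0.    -0.999] j6 1.13
t 35.0 tcp [475.1 118.5 149.4] d [ 0.9  0.8 -2.4] shift [ 0.008 -0.001  0.016] turn [ 0.     -0.0001  0.0007] gap 11.8 F [-0.1  1.1 -0.6]
```

```bash
python3 -m handwheel '0.003 0 0.006 0 0 0;0.003 0 0.01 0 0 0;0.003 0 0.013 0 0 0;0.003 0 0.013 0 0 0'
python3 -m handwheel '0 0 0.004 0 0 0;0 0 0.004 0 0 0;0 0 0.004 0 0 0'
python3 -m handwheel '0 0 0.004 0 0 0;0 0 0.004 0 0 0;0 0 0.004 0 0 0'
```

```text
time_s: 35.5
tcp_pos: [475.3, 118.7, 147.2]
ee_rot: [0.958, 0.286, -0.0, -0.0]
wrist_force: [0.4, 0.7, -1.5]
finger_gap: 0.124
time_s: 35.88
tcp_pos: [475.5, 118.7, 146.9]
ee_rot: [0.958, 0.286, 0.0, 0.0]
wrist_force: [0.9, -1.2, -0.4]
finger_gap: 0.126
time_s: 36.25
tcp_pos: [475.5, 118.8, 146.8]
ee_rot: [0.958, 0.286, 0.0, 0.0]
wrist_force: [-2.6, 0.4, 5.1]
finger_gap: 0.127
```

Seated with a light 5 N contact. I'll release, retreat and check.

```bash
python3 -m handwheel '0 0 0 0 0 0;0 0 0 0 0 0;0 0 0 0 0 0' 32
python3 -m handwheel '0 0 -0.1 0 0 0;0 0 -0.3 0 0 0;0 0 -0.6 0 0 0;0 0 -0.7 0 0 0;0 0 -0.7 0 0 0'
python3 -m handwheel '-0.2 0.25 0 0 0 0;-0.4 0.5 0 0 0 0;-0.6 0.75 0 0 0 0;-0.6 0.75 0 0 0 0'
python3 -m handwheel '-0.2 0.25 0 0 0 0;-0.4 0.5 0 0 0 0;-0.6 0.75 0 0 0 0;-0.6 0.75 0 0 0 0'
python3 - <<'E'
from h import *
img,d,p=cam('top'); i2,d2,p2=cam('scene')
w,_,_=near(d,p,(476,119),95,139,149); hull=cv2.convexHull(w[:,:2].astype(np.float32))[:,0]; print('lid',fit_rim(hull,r=48),len(w),np.percentile(w[:,2],[5,50,95]))
c=w[:,:]; A=np.c_[c[:,:2]-c[:,:2].mean(0),np.ones(len(c))]; print('plane',np.linalg.lstsq(A,c[:,2],rcond=None)[0])
for n,xy,z in [('round_tray',(650,-248),43),('round_lid',(469,394),17)]:
    w,_,_=near(d,p,xy,60,z-5,z+5); print(n,cv2.minEnclosingCircle(w[:,:2].astype(np.float32)))
a=cv2.resize(i2[110:270,180:320],None,fx=3,fy=3,interpolation=cv2.INTER_CUBIC); b=cv2.resize(img[140:240,140:260],(480*120//120,400)); b=cv2.copyMakeBorder(b,0,80,0,0,cv2.BORDER_CONSTANT)
save('fin.png',np.hstack([a[:480,:400],b[:480,:400]]))
E
```

```text
time_s: 36.62
tcp_pos: [475.2, 118.7, 145.7]
ee_rot: [0.958, 0.286, -0.0, -0.0]
wrist_force: [-0.7, -1.0, -0.1]
finger_gap: 0.326
time_s: 37.25
tcp_pos: [476.1, 118.8, 252.6]
ee_rot: [0.958, 0.286, 0.001, 0.0]
wrist_force: [0.7, 0.4, -0.3]
finger_gap: 0.333
time_s: 37.75
tcp_pos: [460.4, -26.8, 248.8]
ee_rot: [0.959, 0.283, -0.002, -0.001]
wrist_force: [-0.3, 0.2, -0.1]
finger_gap: 0.336
time_s: 38.25
tcp_pos: [447.2, -169.1, 249.3]
ee_rot: [0.959, 0.284, -0.001, -0.001]
wrist_force: [0.3, -0.1, -0.4]
finger_gap: 0.331
lid (array([476.80281923, 120.1460549 ,  -0.992898  ]), np.float64(0.7176286555599596)) 1773 [140.53273349 143.74502922 147.13042251]
plane [1.47058520e-03 1.10155224e-03 1.43789629e+02]
round_tray ((649.8526000976562, -246.24185180664062), 48.63531494140625)
round_lid ((470.82818603515625, 395.59027099609375), 48.54380416870117)
```

View pics/fin.png

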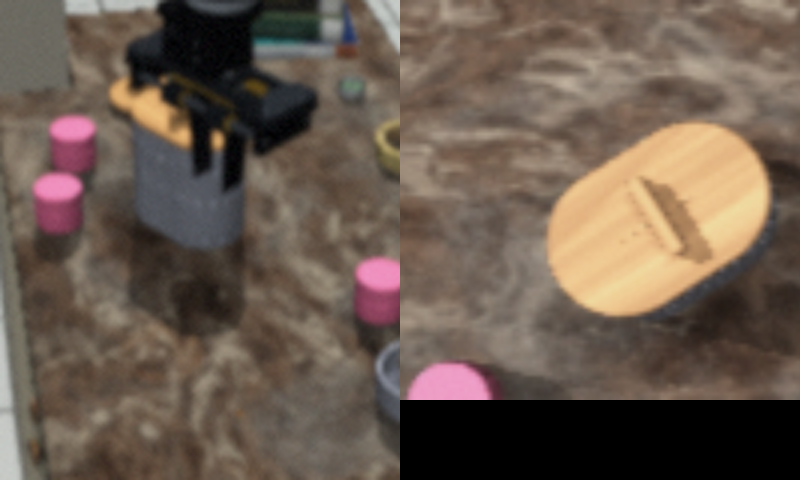

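The lid board is at 143.8 mm (144 expected) and level, and the outlines look flush in the picture. Handing in.

```bash
python3 -c "
from rig import arm
print(arm.hand_in())"
```

```text
the job is handed in; nothing more can be done
None
```

The lunch box is assembled where the bottom box stood, and the job is handed in. I stood the red-lidded jar upright in the bottom box, then seated the deep tray, the shallow tray and the oval lid in that order. Each part was lowered until it touched and then released, and it took about 38 s of robot time.

My last checks:
- **Height:** the top of the lid board measured 143.8 mm, against 144 mm if everything is fully home. It is level.
- **Alignment:** the lid and the shallow tray rim below agree to about 0.1 mm and 0.001 rad in the top camera. The box's own rim had measured within 1–2 mm of the same spot earlier.
- **Seating forces:** trays and lid touched down at 8 N or less each, and the jar at about 1 N.
- **Bystanders:** the round tray and round lid are where they were, to within about 2–4 mm of measuring error. I never went near them or the pink jars.

One disagreement: the top and wrist cameras differed by a steady 1 mm or so, within the calibration. I corrected for it. No check failed.

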